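# Graphite paddle back into its cutout tray

### The arm

A 6-joint arm with a two-finger parallel gripper is mounted at the origin on the work surface. World frame = base frame: x ahead of the robot, y to its left, z up, the work surface at z = 0. Lengths are in m, angles in rad, forces in N, time in s.
With the tool pointing down it reaches from about 0.425 to 0.95 m from the base axis. Payload 3.5 kg.
Tool frame: the origin (TCP) lies midway between the tips of the shut fingers; the grasp point (between the pads) lies 19 mm behind it; z points along the fingers, y is the line along which they close (so a half turn about z gives the same grasp; the last joint's range is limited). The gripper opens to 85 mm and grips with 20 to 120 N. Pads are 22 mm wide; open, the fingers measure 114 mm over their backs; the gripper's body (76 mm by 85 mm) begins 54 mm behind the grasp point. The pads swing forward as they close: fully open they stand 13 mm farther back than shut.
Start: joints at [1.019, 0.286, 1.577, -0, 1.279, -0.15], TCP at [0.264, 0.621, 0.231] pointing down, gripper open.
Joint ranges: [-2.77, 2.77], [-0.9, 2.22], [0.21, 2.48], [-1.53, 4.67], [0.24, 2.81], [-2.84, 2.84]. Speed limits (rad/s): [2.79, 2.79, 3.14, 3.14, 3.14, 3.14].

### API

Orientations are given as a unit quaternion [x, y, z, w].
In Python, from plant import r gives the robot as it stands. The module is installed in compiled form; this text tells all that it offers.
- The arm moves only by the shell command python3 -m inch 'ROWS' [FORCE]. ROWS is JSON, a list of rows, each an object of numbers: "tx", "ty", "tz": the shift along the tool's x, y, z in m; "yaw": the turn about the tool's z in degrees; "claw": the finger opening in m, from 0 to 0.0854. A call has exactly 8 rows; each row shifts and turns the commanded pose from where the row before left it, along the tool's axes as they then stand; what a row does not reach is not made up. A row lasts 1/8 s, in which the tool goes at most 62.5 mm and 10.7 degrees, less where a joint would pass 70% of its speed; a pose out of reach is approached as far as the arm can. A call with a gripper value outside its range is refused whole. The fingers move at their own pace and stop on an object; FORCE is the grip in N (left out, the last holds). Time passes only in rows, so rows that do not move let the fingers close, or fill a call up. It gives the time, the measured TCP pose, the force, the opening and the grip force at its end, in the units of the state.
- r.observe(): the state, without advancing time (a new reading comes with each control period).
- r.read_camera(name): name is "scene" or "top" or "wrist"; returns a dict with "pixels" (480x640x3 uint8, red, green, blue), "depth" (480x640 float32, m along the optical axis (not along the pixel's ray), 0 where there is no reading), "vertical_fov" (degrees; the focal length in pixels is half the picture's height over the tangent of half this angle, whatever the lens; pixels are square), "cx", "cy" (the principal point, pixels), "position" and "rotation" of the camera in the world; the wrist camera has in their place "hand_eye" (4x4, takes a point from camera to tool coordinates, whose origin is the TCP and whose axes are the flange's). Camera axes: x right, y down, z forward; pixel columns grow to the right and rows downward; lengths in m; the calibration is good to about 2 mm. A picture is of the moment at which its call begins: read the wrist's pose just before it.
- r.finish_job(): hands the job in; it is judged then, once.
The state is a dict: "clock": time; "joint_pos": joint angles; "qd": joint speeds; "effort": joint torques, N m; "tcp_pos": TCP position; "tcp_rot": TCP orientation; "force": force on the tool from outside, world axes, zero at the start; "moment": the same for the moment, N m; "finger_gap": opening from 0.0 (shut) to 1.0 (fully open); "gripper_force": force on a finger pad.
Only numpy, scipy, OpenCV 4.12 (cv2) and the standard library are available. Lean on these libraries where they do the work, as an engineer would, in place of code of your own. Each camera call takes 0.05 s, during which the arm holds its last target. There are 200 camera calls.

### The job

Two wooden-handled graphite shaping paddles lie on the glassblower's bench. Put the one with the square blade back into its empty cutout in the wooden tool tray, blade in the wide end and handle along the narrow slot, so that it lies flat and fully home, and let go of it. Graphite is brittle, so lower it in rather than dropping it, and leave the round-bladed paddle where it is.

Things in the scene. Friction and masses are not known exactly. Their poses are not given: they have to be found in the camera images.
- paddle: Square-bladed paddle lying flat: wooden handle 26 wide (y), 28 high with brass collar, x -90 to +25 mm; dark graphite blade 65 long, 66 wide, 16 thick, x +25 to +90; undersides level. About 0.17 kg, balance point x +35. Origin: underside, mid-length, on the centre line; x towards the blade, z up. Pinch the handle across its width at the origin.
- round_paddle: Round-bladed paddle, a bystander to leave alone: same handle (x -90 to +25 mm, 26 wide, 28 high), dark graphite disc, diameter 92, 16 thick, centred at x +69; too wide for the cutout. Origin: underside, on the centre line; x towards the disc, z up.
- tray: Wooden tray block fixed to the bench, 260 (x) by 184 (y), top 22 mm above the bench; turned differently each time. Origin: on the bench, straight below the middle of the empty cutout; axes as cutout. It spans x -130 to +130, y -62 to +122. A second, straight slot at y +86 holds steel tweezers, below the tray's top.
- cutout (a point): Middle of the empty cutout's dark rubber floor, 10 mm above the bench, 12 below the tray's top. x runs from slot to pocket, z up. Handle slot: 42 wide, x -98 to +17; blade pocket: 82 wide, x +17 to +98: the paddle's outline with 8 mm to spare all round. The seated paddle's frame coincides with this one; its handle then stands 16 mm above the tray's top.
Things that resemble listed ones, but are neither listed nor needed, are in the scene too. What is shaped like the paddle but purple or red is not meant.

How it is judged:
At the end, for the whole second after the job is handed in: The square-bladed paddle rests in the empty cutout, blade in the wide pocket: within 15 mm of its middle and 11 degrees of its direction, level within 3 degrees, underside under 4.5 mm above its floor, at rest and released; the round-bladed paddle is within 30 mm of its start (horizontal distance between paddle and tray below 0.015 m and z of paddle in the frame of tray below 0.0145 m and angle between paddle's own z axis and vertical below 0.06 rad and angle between the x axis of paddle and the x axis of tray, either way round below 0.2 rad and linear speed of paddle below 0.02 m/s and distance of round_paddle from where it was at the start of the episode below 0.03 m); the robot touches nothing.
It fails at once if the round-bladed paddle is moved more than 30 mm (distance of round_paddle from where it was at the start of the episode above 0.03 m).
It fails at once if the square-bladed paddle is dropped (falls free faster than 0.8 m/s, a drop of about 3 cm) (linear speed of paddle above 0.8 m/s and contact force between paddle and the fingers below 0.05 N).
It also fails if it takes over 37 s, if anything falls off the work surface, if the arm or the gripper's body presses on something with over 40 N, if the wrist force passes 120 N, or if a joint passes its speed limit or range.

## Working session

There is one attempt and no reset: what is moved stays moved. The work goes in short steps, Python scripts to look and compute and a shell command to move; the robot and the scene stay as the last step left them, time stands still between calls to the robot, and variables do not carry over. Pictures are saved under pics/ and viewed, at most 10 in all, crops included, and the job is handed in when it is done.

```bash
mkdir -p pics; cat > h.py <<'E'
import numpy as np,cv2,pickle
from scipy.spatial.transform import Rotation as R
from plant import r
def snap(n):
    s=r.observe(); c=r.read_camera(n); c['s']=s
    if 'hand_eye' in c:
        T=np.eye(4);T[:3,:3]=R.from_quat(s['tcp_rot']).as_matrix();T[:3,3]=s['tcp_pos'];T=T@np.array(c['hand_eye'])
        c['position'],c['rotation']=T[:3,3],T[:3,:3]
    c['f']=240/np.tan(np.radians(c['vertical_fov'])/2)
    c['R']=np.array(c['rotation']) if np.size(c['rotation'])==9 else R.from_quat(c['rotation']).as_matrix()
    pickle.dump(c,open(n+'.pkl','wb')); return c
def cast(c,uv,z):
    uv=np.atleast_2d(uv).astype(float)
    d=np.c_[(uv[:,0]-c['cx'])/c['f'],(uv[:,1]-c['cy'])/c['f'],np.ones(len(uv))]@c['R'].T
    p=np.array(c['position']); return p+d*((z-p[2])/d[:,2])[:,None]
def cloud(c):
    v,u=np.mgrid[:480,:640]; D=c['depth']
    P=np.stack([(u-c['cx'])/c['f']*D,(v-c['cy'])/c['f']*D,D],-1)@c['R'].T+np.array(c['position'])
    P[D<=0]=np.nan; return P
def save(c,f): cv2.imwrite('pics/'+f,c['pixels'][:,:,::-1])
E
python3 - <<'E'
from h import *
for n in ('top','scene'):
    c=snap(n); save(c,n+'1.png'); print(n,c['f'],c['cx'],c['cy'],c['position'],c['R'].round(3).tolist(),{k for k in c})
s=r.observe();print(s['clock'],s['tcp_pos'],s['tcp_rot'])
E
```

```text
top 532.0859007590595 317.24028607705094 244.03515356554996 [ 0.24266878 -0.05202953  1.05396143] [[-0.018, -0.991, 0.136], [-1.0, 0.016, -0.017], [0.014, -0.136, -0.991]] {'vertical_fov', 'cx', 'f', 's', 'rotation', 'depth', 'position', 'cy', 'pixels', 'R'}
scene 620.0765802240971 325.85899581324196 239.23727779546968 [0.94352944 0.99624852 0.95975956] [[-0.887, 0.265, -0.377], [0.461, 0.547, -0.699], [0.021, -0.794, -0.608]] {'vertical_fov', 'cx', 'f', 's', 'rotation', 'depth', 'position', 'cy', 'pixels', 'R'}
0.1 [0.26361817 0.6207256  0.23003314] [ 1.99546972e-01  9.79887636e-01 -1.04320223e-03 -3.71800434e-04]
```

View pics/top1.png

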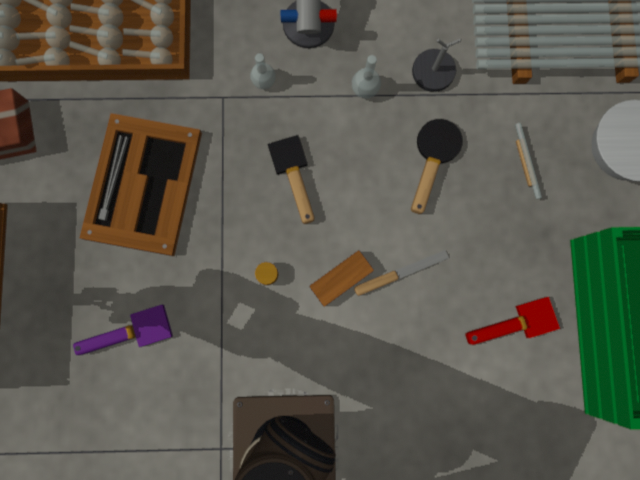

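The top view shows these candidates: the square graphite paddle (blade 288,153; handle 300,195), the round paddle (439,140), purple (150,327) and red (540,317) lookalikes, and the dark empty cutout itself (158,170) in the tray. I choose the one at (288,153). Next I'll measure it and check it in a close crop.

```bash
python3 - <<'E'
from h import *
c=pickle.load(open('top.pkl','rb')); im=c['pixels']; P=cloud(c)
hsv=cv2.cvtColor(im,cv2.COLOR_RGB2HSV); H,S,V=[hsv[...,i].astype(int) for i in range(3)]
def big(m,x0,y0,x1,y1):
    k=np.zeros((480,640),np.uint8);k[y0:y1,x0:x1]=m[y0:y1,x0:x1]*255
    cs,_=cv2.findContours(k,cv2.RETR_EXTERNAL,cv2.CHAIN_APPROX_NONE); return max(cs,key=cv2.contourArea)[:,0]
def rect(w):
    (cx,cy),(a,b),t=cv2.minAreaRect((w[:,:2]*1000).astype(np.float32)); return np.round([cx,cy,a,b,t],1)
dark=V<50; wood=(S>90)&(V>80)
def zmed(ct):
    k=np.zeros((480,640),np.uint8);cv2.drawContours(k,[ct],-1,1,-1);k=cv2.erode(k,np.ones((5,5)));return np.nanmedian(P[k>0][:,2])
for n,m,b,z in [('blade',dark,(255,125,325,178),.016),('handle',wood,(270,160,325,230),.028),('tray',wood,(70,105,215,265),.022),('cut',dark,(128,125,190,240),.022),('disc',dark,(405,110,470,168),.016),('rhandle',wood,(400,150,460,220),.028)]:
    ct=big(m,*b); w=cast(c,ct,z); print(n,rect(w),'z',zmed(ct).round(4),'centroid',(lambda M:cast(c,(M['m10']/M['m00'],M['m01']/M['m00']),z)[0].round(4))(cv2.moments(ct)))
    cv2.drawContours(im,[ct],-1,(0,255,255),1)
cv2.imwrite('pics/crop1.png',cv2.resize(im[100:270,70:340],None,fx=2.9,fy=2.9)[:,:,::-1])
E
```

```text
blade [568.7 -12.9  66.8  64.9  16.2] z 0.014 centroid [ 0.5697 -0.0125  0.016 ]
handle [483.4 -36.7 116.   25.9  16.9] z 0.0262 centroid [ 0.4836 -0.0367  0.028 ]
tray [513.  278.9 184.1 260.8  78.5] z 0.0184 centroid [0.5101 0.2796 0.022 ]
cut [506.6 249.2  77.8 191.7  78.6] z 0.0083 centroid [0.5217 0.2464 0.022 ]
disc [ 594.3 -321.9   90.9   90.    70.1] z 0.0141 centroid [ 0.5944 -0.3221  0.016 ]
rhandle [ 498.3 -285.4   27.   117.2   70.3] z 0.0258 centroid [ 0.4984 -0.2852  0.028 ]
```

View pics/crop1.png

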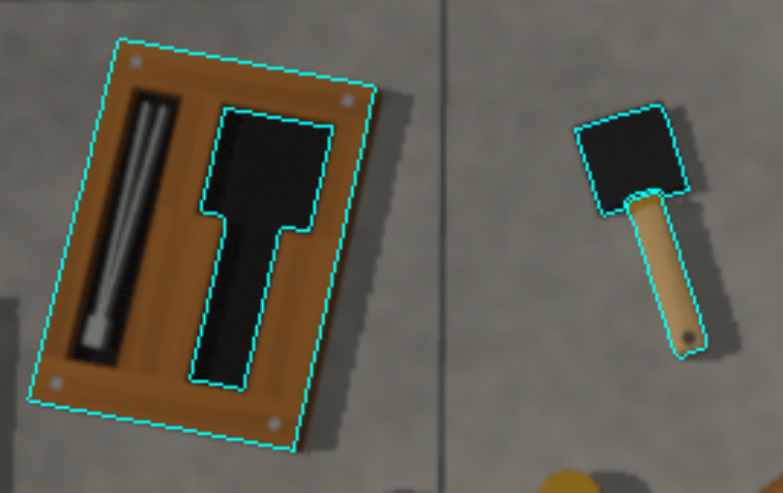

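The crop confirms it: the square dark blade with a wooden handle is at crop (632,160) and the empty cutout is at (260,240). Every size matches the description. The paddle origin is about (0.514, -0.028) at 16.3°, and the cutout is at (0.507, 0.249) at -11.5°.

```bash
python3 -m inch '[{"yaw":-9.8},{"yaw":-9.8},{"yaw":-9.8},{"yaw":-9.9},{"tx":-0.005,"ty":-0.058},{"tx":-0.005,"ty":-0.058},{"tx":-0.005,"ty":-0.058},{"tx":-0.005,"ty":-0.058}]' 80
python3 -m inch '[{"tx":-0.005,"ty":-0.058,"tz":0.01},{"tx":-0.005,"ty":-0.058,"tz":0.01},{"tx":-0.005,"ty":-0.058,"tz":0.01},{"tx":-0.005,"ty":-0.058,"tz":0.01},{"tx":-0.005,"ty":-0.058,"tz":0.01},{"tx":-0.005,"ty":-0.058},{"tx":-0.005,"ty":-0.058},{}]'
cat > go.py <<'E'
from h import *
import sys
# remaining tool-frame shift to x y z, tool-y angle a
x,y,z,a=map(float,sys.argv[1:])
s=r.observe(); M=R.from_quat(s['tcp_rot']).as_matrix()
b=np.degrees(np.arctan2(M[1,1],M[0,1])); d=(a-b+90)%180-90
M2=R.from_euler('z',d,degrees=True).as_matrix()@M; e=np.array([x,y,z])-s['tcp_pos']
print('t',s['clock'],'tcp',np.round(s['tcp_pos'],4),'yang',b.round(2),'yaw',-d.round(2),'shift now-axes mm',(M.T@e*1000).round(1),'after-yaw axes',(M2.T@e*1000).round(1),'F',np.round(s['force'],1),'gap',s['finger_gap'],'j',np.round(s['joint_pos'],2))
E
python3 go.py 0.514 -0.0283 0.014 106.3
python3 -c "
from h import *
save(snap('wrist'),'w1.png')"
```

```text
t 0.1 tcp [0.2636 0.6207 0.23  ] yang 66.98 yaw -39.32 shift now-axes mm [-484.3 -498.9  217. ] after-yaw axes [ -58.2 -692.7  217.5] F [-0.8 -0.5  0. ] gap 1.0048166790033193 j [ 1.02  0.29  1.58 -0.    1.28 -0.15]invalid input
invalid input
```

View pics/w1.png

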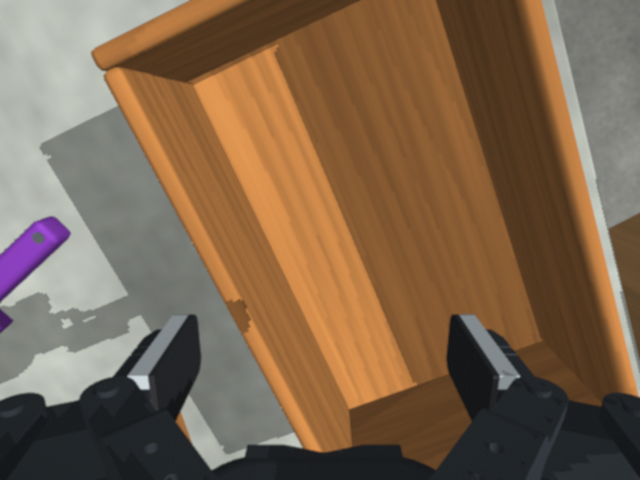

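Neither move ran, probably because each row needs every key. The wrist view shows an open wooden box below the gripper, with its rim running from (100,60) to (350,450). I'll check the rim height while resending the rows in full.

```bash
python3 -c "
from h import *
c=pickle.load(open('wrist.pkl','rb'));P=cloud(c);print(np.nanpercentile(P[:300,:,2],[1,50,99,100]).round(3))"
python3 -m inch '[{"tx":0,"ty":0,"tz":0,"yaw":-9.8,"claw":0.085},{"tx":0,"ty":0,"tz":0,"yaw":-9.8,"claw":0.085},{"tx":0,"ty":0,"tz":0,"yaw":-9.8,"claw":0.085},{"tx":0,"ty":0,"tz":0,"yaw":-9.9,"claw":0.085},{"tx":-0.005,"ty":-0.058,"tz":0,"yaw":0,"claw":0.085},{"tx":-0.005,"ty":-0.058,"tz":0,"yaw":0,"claw":0.085},{"tx":-0.005,"ty":-0.058,"tz":0,"yaw":0,"claw":0.085},{"tx":-0.005,"ty":-0.058,"tz":0,"yaw":0,"claw":0.085}]' 80
python3 go.py 0.514 -0.0283 0.014 106.3
```

```text
[-0.752  0.012  0.14   0.142]
clock: 1.15
tcp_pos: [0.3484, 0.4023, 0.231]
tcp_rot: [-0.142, 0.99, -0.0, -0.0]
force: [1.8, -0.4, 0.7]
finger_gap: 0.998
gripper_force: 0.0
t 1.15 tcp [0.3484 0.4023 0.231 ] yang 106.31 yaw 0.01 shift now-axes mm [ -38.  -459.8  217.1] after-yaw axes [ -38.1 -459.7  217.1] F [ 1.8 -0.4  0.7] gap 0.9983649137252959 j [ 0.67 -0.03  1.93 -0.    1.25 -1.19]
```

```bash
python3 -m inch '[{"tx":-0.005,"ty":-0.058,"tz":0.01,"yaw":0,"claw":0.085},{"tx":-0.005,"ty":-0.058,"tz":0.01,"yaw":0,"claw":0.085},{"tx":-0.005,"ty":-0.058,"tz":0.01,"yaw":0,"claw":0.085},{"tx":-0.005,"ty":-0.058,"tz":0.01,"yaw":0,"claw":0.085},{"tx":-0.005,"ty":-0.058,"tz":0.01,"yaw":0,"claw":0.085},{"tx":-0.005,"ty":-0.058,"tz":0.01,"yaw":0,"claw":0.085},{"tx":-0.005,"ty":-0.058,"tz":0.01,"yaw":0,"claw":0.085},{"tx":-0.003,"ty":-0.054,"tz":0.01,"yaw":0,"claw":0.085}]'
python3 go.py 0.514 -0.0283 0.014 106.3
python3 - <<'E'
from h import *
c=snap('wrist'); save(c,'w2.png')
im=c['pixels']; hsv=cv2.cvtColor(im,cv2.COLOR_RGB2HSV)
m=((hsv[...,1]>90)&(hsv[...,2]>80)).astype(np.uint8)*255
cs,_=cv2.findContours(m,cv2.RETR_EXTERNAL,cv2.CHAIN_APPROX_NONE)
for k in cs:
    if cv2.contourArea(k)>800: print(cv2.boundingRect(k),cv2.minAreaRect((cast(c,k[:,0],.028)[:,:2]*1000).astype(np.float32)))
E
```

```text
clock: 2.15
tcp_pos: [0.5139, -0.0288, 0.151]
tcp_rot: [-0.141, 0.99, 0.0, 0.0]
force: [1.5, 0.3, 0.6]
finger_gap: 0.994
gripper_force: 0.0
t 2.15 tcp [ 0.5139 -0.0288  0.151 ] yang 106.24 yaw -0.06 shift now-axes mm [-1.00e-01  4.00e-01  1.37e+02] after-yaw axes [-1.00e-01  4.00e-01  1.37e+02] F [1.5 0.3 0.6] gap 0.9941154257624514 j [-0.25  0.01  2.04  0.    1.09 -2.11]
(545, 258, 95, 141) ((531.2703247070312, 181.97763061523438), (34.001163482666016, 110.402099609375), 78.5289306640625)
(291, 92, 50, 178) ((488.1802673339844, -43.66432571411133), (112.06916809082031, 32.536468505859375), 16.9844913482666)
```

View pics/w2.png

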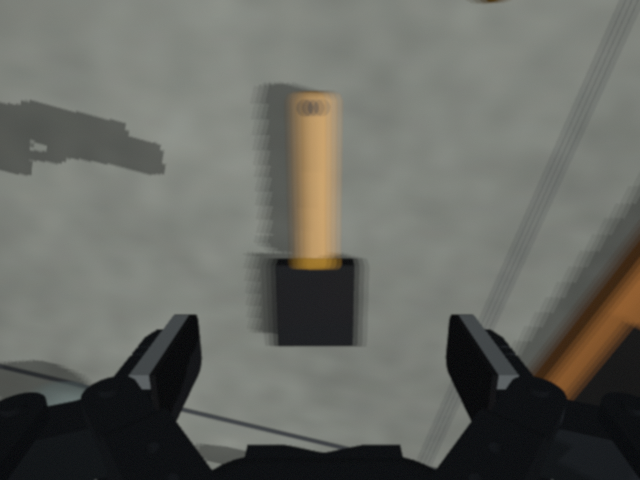

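The wrist view is blurred by motion but aligned: the handle runs vertically at (315,180) and the blade is at (316,302), square to the fingers. Going down and closing.

```bash
python3 -m inch '[{"tx":0,"ty":0,"tz":0.03,"yaw":0,"claw":0.085},{"tx":0,"ty":0,"tz":0.03,"yaw":0,"claw":0.085},{"tx":0,"ty":0,"tz":0.03,"yaw":0,"claw":0.085},{"tx":0,"ty":0,"tz":0.02,"yaw":0,"claw":0.085},{"tx":0,"ty":0,"tz":0.015,"yaw":0,"claw":0.085},{"tx":0,"ty":0,"tz":0.008,"yaw":0,"claw":0.085},{"tx":0,"ty":0,"tz":0.004,"yaw":0,"claw":0.085},{"tx":0,"ty":0,"tz":0,"yaw":0,"claw":0.085}]'
python3 go.py 0.514 -0.0283 0.014 106.3
python3 - <<'E'
from h import *
c=snap('wrist'); im=c['pixels']; hsv=cv2.cvtColor(im,cv2.COLOR_RGB2HSV)
m=((hsv[...,1]>90)&(hsv[...,2]>80)).astype(np.uint8)*255
k=max(cv2.findContours(m[:,:520].copy(),cv2.RETR_EXTERNAL,cv2.CHAIN_APPROX_NONE)[0],key=cv2.contourArea)
print(cv2.minAreaRect((cast(c,k[:,0],.028)[:,:2]*1000).astype(np.float32)))
E
```

```text
clock: 3.2
tcp_pos: [0.5139, -0.0268, 0.0147]
tcp_rot: [-0.142, 0.99, -0.0, 0.0]
force: [-0.1, 1.2, 0.1]
finger_gap: 0.993
gripper_force: 0.0
t 3.2 tcp [ 0.5139 -0.0268  0.0147] yang 106.28 yaw -0.02 shift now-axes mm [ 0.3 -1.5  0.7] after-yaw axes [ 0.3 -1.5  0.7] F [-0.1  1.2  0.1] gap 0.9925390597714419 j [-0.25  0.23  2.09 -0.    0.81 -2.1 ]
((486.2911682128906, -38.78669738769531), (112.39277648925781, 25.354907989501953), 16.269372940063477)
```

```bash
python3 -m inch '[{"tx":0,"ty":-0.002,"tz":0.0005,"yaw":0,"claw":0.05},{"tx":0,"ty":0,"tz":0,"yaw":0,"claw":0.03},{"tx":0,"ty":0,"tz":0,"yaw":0,"claw":0.01},{"tx":0,"ty":0,"tz":0,"yaw":0,"claw":0.01},{"tx":0,"ty":0,"tz":0,"yaw":0,"claw":0.01},{"tx":0,"ty":0,"tz":0,"yaw":0,"claw":0.01},{"tx":0,"ty":0,"tz":0,"yaw":0,"claw":0.01},{"tx":0,"ty":0,"tz":0,"yaw":0,"claw":0.01}]' 100
python3 go.py 0.514 -0.0283 0.014 106.3
```

```text
clock: 4.25
tcp_pos: [0.5146, -0.0288, 0.0145]
tcp_rot: [-0.142, 0.99, -0.0, 0.0]
force: [-2.1, -0.4, 5.6]
finger_gap: 0.273
gripper_force: 99.8
t 4.25 tcp [ 0.5146 -0.0288  0.0145] yang 106.28 yaw -0.02 shift now-axes mm [0.4 0.7 0.5] after-yaw axes [0.4 0.7 0.5] F [-2.1 -0.4  5.6] gap 0.2731767432430829 j [-0.25  0.23  2.09 -0.    0.81 -2.11]
```

```bash
python3 -m inch '[{"tx":0,"ty":0,"tz":-0.005,"yaw":0,"claw":0.01},{"tx":0,"ty":0,"tz":-0.01,"yaw":0,"claw":0.01},{"tx":0,"ty":0,"tz":-0.015,"yaw":0,"claw":0.01},{"tx":0,"ty":0,"tz":-0.02,"yaw":0,"claw":0.01},{"tx":0,"ty":0,"tz":-0.02,"yaw":0,"claw":0.01},{"tx":0,"ty":0,"tz":-0.01,"yaw":0,"claw":0.01},{"tx":0,"ty":0,"tz":0,"yaw":0,"claw":0.01},{"tx":0,"ty":0,"tz":0,"yaw":0,"claw":0.01}]'
cat > pose.py <<'E'
from h import *
# held-paddle points: blade (dark) and handle heights from scene depth, wrist handle depth profile
c=snap('wrist'); P=cloud(c); im=c['pixels']; hsv=cv2.cvtColor(im,cv2.COLOR_RGB2HSV)
s=c['s']; M=R.from_quat(s['tcp_rot']).as_matrix(); Q=(P-np.array(s['tcp_pos']))@M  # tool coords
H,S,V=[hsv[...,i] for i in range(3)]
for n,m in (('wood',(S>90)&(V>80)),('dark',V<50)):
    m=m&(np.abs(Q[...,1])<.03)&(np.abs(Q[...,0])<.11)&(np.abs(Q[...,2])<.04)
    q=Q[m]; 
    if len(q)<50: print(n,len(q)); continue
    print(n,len(q),'x',np.percentile(q[:,0],[1,99]).round(4),'slope z/x',np.polyfit(q[:,0],q[:,2],1).round(4),'slope y/x',np.polyfit(q[:,0],q[:,1],1).round(4))
E
python3 pose.py; python3 go.py 0.507 0.2493 0.08 78.5; python3 -c "
from h import *
save(pickle.load(open('wrist.pkl','rb')),'w3.png')"
```

```text
clock: 5.25
tcp_pos: [0.5135, -0.0285, 0.0931]
tcp_rot: [-0.142, 0.99, 0.0, -0.001]
force: [-0.2, -0.5, -2.3]
finger_gap: 0.272
gripper_force: 99.0
wood 24037 x [-0.0252  0.0847] slope z/x [ 0.0031 -0.0129] slope y/x [ 0.0011 -0.0012]
dark 7379 x [-0.0581  0.0112] slope z/x [-0.4699 -0.0243] slope y/x [-0.0061 -0.0015]
t 5.3 tcp [ 0.5134 -0.0285  0.0929] yang 106.28 yaw 27.78 shift now-axes mm [-71.8 268.4  13. ] after-yaw axes [ 61.6 270.9  13.2] F [-0.3  0.1 -3.2] gap 0.27663111113152394 j [-0.25  0.1   2.07  0.    0.98 -2.11]
```

View pics/w3.png

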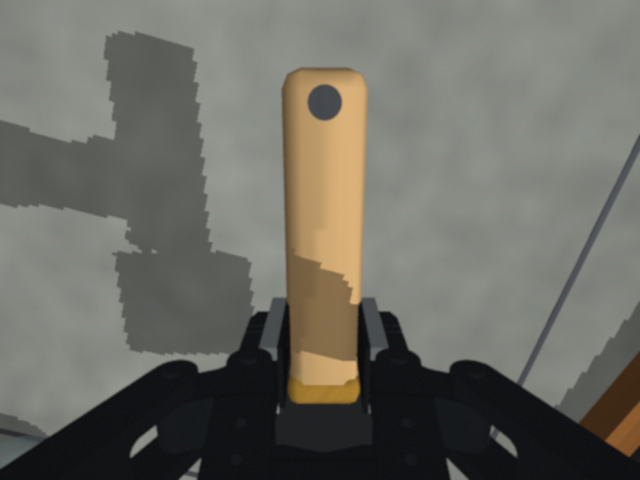

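The held handle is level (slope 0.003) and centred in the fingers at (322,330), with the collar at (323,392). Its underside is 15 mm below the TCP. Carrying it over to the cutout.

```bash
python3 -m inch '[{"tx":0,"ty":0,"tz":0,"yaw":7,"claw":0.01},{"tx":0,"ty":0,"tz":0,"yaw":7,"claw":0.01},{"tx":0,"ty":0,"tz":0,"yaw":7,"claw":0.01},{"tx":0,"ty":0,"tz":0,"yaw":6.8,"claw":0.01},{"tx":0.006,"ty":0.027,"tz":0,"yaw":0,"claw":0.01},{"tx":0.009,"ty":0.04,"tz":0,"yaw":0,"claw":0.01},{"tx":0.009,"ty":0.04,"tz":0,"yaw":0,"claw":0.01},{"tx":0.009,"ty":0.04,"tz":0,"yaw":0,"claw":0.01}]'
python3 -m inch '[{"tx":0.009,"ty":0.04,"tz":0,"yaw":0,"claw":0.01},{"tx":0.009,"ty":0.04,"tz":0,"yaw":0,"claw":0.01},{"tx":0.006,"ty":0.026,"tz":0,"yaw":0,"claw":0.01},{"tx":0.003,"ty":0.014,"tz":0,"yaw":0,"claw":0.01},{"tx":0.001,"ty":0.004,"tz":0,"yaw":0,"claw":0.01},{"tx":0,"ty":0,"tz":0,"yaw":0,"claw":0.01},{"tx":0,"ty":0,"tz":0,"yaw":0,"claw":0.01},{"tx":0,"ty":0,"tz":0,"yaw":0,"claw":0.01}]'
python3 pose.py; python3 go.py 0.507 0.2493 0.025 78.5
python3 - <<'E'
from h import *
save(snap('scene'),'s2.png'); c=snap('top'); cv2.imwrite('pics/t2.png',cv2.resize(c['pixels'][90:270,70:310],None,fx=3,fy=3)[:,:,::-1])
E
```

```text
clock: 6.3
tcp_pos: [0.5104, 0.1231, 0.0928]
tcp_rot: [0.101, 0.995, -0.0, -0.001]
force: [0.7, 0.4, -3.0]
finger_gap: 0.277
gripper_force: 99.0
clock: 7.3
tcp_pos: [0.5087, 0.2483, 0.0938]
tcp_rot: [0.101, 0.995, -0.0, -0.0]
force: [-0.6, -0.4, -1.1]
finger_gap: 0.273
gripper_force: 99.0
wood 24746 x [-0.0259  0.0846] slope z/x [ 0.0055 -0.0129] slope y/x [ 0.0002 -0.0008]
dark 5026 x [-0.0592  0.0106] slope z/x [-0.4581 -0.0252] slope y/x [ 0.0742 -0.0017]
t 7.35 tcp [0.5086 0.2485 0.0939] yang 78.43 yaw -0.07 shift now-axes mm [ 1.8  0.5 68.9] after-yaw axes [ 1.8  0.5 68.9] F [ 0.  -0.8 -1. ] gap 0.273276661235378 j [ 0.28  0.2   1.95 -0.    0.99 -1.09]
```

View pics/s2.png

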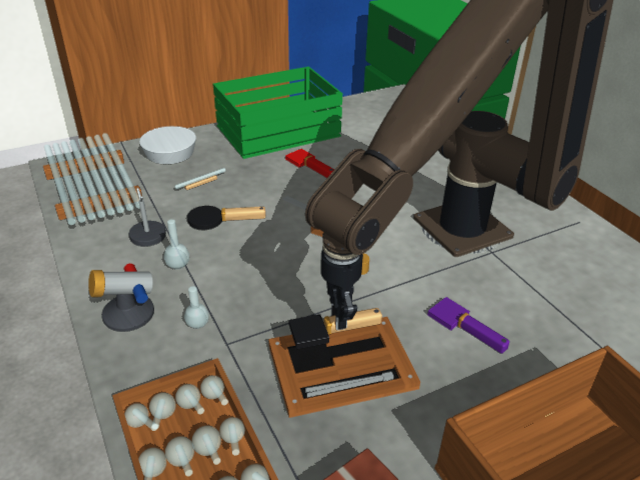

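The scene view shows the paddle, blade at (308,332), held level over the cutout, whose dark slot is near (355,345). The round paddle at (205,216) is undisturbed. Lowering in two stages.

```bash
python3 -m inch '[{"tx":0.003,"ty":0.001,"tz":0.008,"yaw":0,"claw":0.01},{"tx":0,"ty":0,"tz":0.01,"yaw":0,"claw":0.01},{"tx":0,"ty":0,"tz":0.01,"yaw":0,"claw":0.01},{"tx":0,"ty":0,"tz":0.01,"yaw":0,"claw":0.01},{"tx":0,"ty":0,"tz":0.008,"yaw":0,"claw":0.01},{"tx":0,"ty":0,"tz":0.004,"yaw":0,"claw":0.01},{"tx":0,"ty":0,"tz":0,"yaw":0,"claw":0.01},{"tx":0,"ty":0,"tz":0,"yaw":0,"claw":0.01}]'
python3 go.py 0.507 0.2493 0.025 78.5
python3 - <<'E'
from h import *
c=snap('wrist'); save(c,'w4.png')
E
```

```text
clock: 8.45
tcp_pos: [0.5061, 0.2507, 0.0442]
tcp_rot: [0.1, 0.995, 0.0, 0.0]
force: [0.2, 0.7, -1.4]
finger_gap: 0.272
gripper_force: 99.0
t 8.45 tcp [0.5061 0.2507 0.0442] yang 78.48 yaw -0.02 shift now-axes mm [-1.1 -1.2 19.2] after-yaw axes [-1.1 -1.2 19.2] F [ 0.2  0.7 -1.4] gap 0.27202652057608473 j [ 0.28  0.28  1.97  0.    0.9  -1.09]
```

View pics/w4.png

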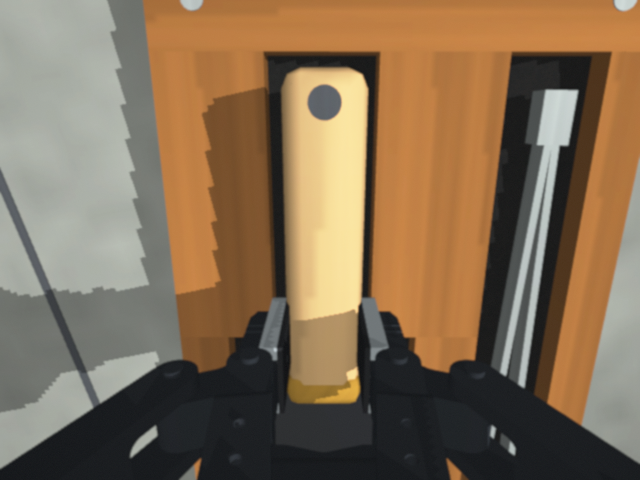

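The handle (283–367 px) sits centred between the slot's walls (268–378 px), and its end is inside the slot end at row 53. Lowering the last 19 mm gently.

```bash
python3 -m inch '[{"tx":0,"ty":0,"tz":0.004,"yaw":0,"claw":0.01},{"tx":0,"ty":0,"tz":0.005,"yaw":0,"claw":0.01},{"tx":0,"ty":0,"tz":0.004,"yaw":0,"claw":0.01},{"tx":0,"ty":0,"tz":0.003,"yaw":0,"claw":0.01},{"tx":0,"ty":0,"tz":0.001,"yaw":0,"claw":0.01},{"tx":0,"ty":0,"tz":0,"yaw":0,"claw":0.01},{"tx":0,"ty":0,"tz":0,"yaw":0,"claw":0.01},{"tx":0,"ty":0,"tz":0,"yaw":0,"claw":0.01}]'
python3 go.py 0.507 0.2493 0.025 78.5
```

```text
clock: 9.5
tcp_pos: [0.5059, 0.2507, 0.027]
tcp_rot: [0.1, 0.995, 0.0, 0.0]
force: [0.1, -0.2, -0.8]
finger_gap: 0.275
gripper_force: 99.0
t 9.5 tcp [0.5059 0.2507 0.027 ] yang 78.48 yaw -0.02 shift now-axes mm [-1.4 -1.1  2. ] after-yaw axes [-1.4 -1.1  2. ] F [ 0.1 -0.2 -0.8] gap 0.27475531263794073 j [ 0.28  0.3   1.97  0.    0.87 -1.09]
```

```bash
python3 -m inch '[{"tx":0,"ty":0,"tz":0.001,"yaw":0,"claw":0.01},{"tx":0,"ty":0,"tz":0,"yaw":0,"claw":0.01},{"tx":0,"ty":0,"tz":0.001,"yaw":0,"claw":0.01},{"tx":0,"ty":0,"tz":0,"yaw":0,"claw":0.01},{"tx":0,"ty":0,"tz":0.0005,"yaw":0,"claw":0.01},{"tx":0,"ty":0,"tz":0,"yaw":0,"claw":0.01},{"tx":0,"ty":0,"tz":0,"yaw":0,"claw":0.01},{"tx":0,"ty":0,"tz":0,"yaw":0,"claw":0.01}]'
```

```text
clock: 10.5
tcp_pos: [0.5058, 0.2507, 0.0245]
tcp_rot: [0.1, 0.995, 0.0, 0.0]
force: [-1.8, -0.1, 1.5]
finger_gap: 0.276
gripper_force: 99.3
```

The vertical force has gone from about -1 N to +1.5 N, so it is on the floor. Opening, then rising.

```bash
python3 -m inch '[{"tx":0,"ty":0,"tz":0,"yaw":0,"claw":0.03},{"tx":0,"ty":0,"tz":0,"yaw":0,"claw":0.04},{"tx":0,"ty":0,"tz":0,"yaw":0,"claw":0.05},{"tx":0,"ty":0,"tz":0,"yaw":0,"claw":0.06},{"tx":0,"ty":0,"tz":0,"yaw":0,"claw":0.06},{"tx":0,"ty":0,"tz":0,"yaw":0,"claw":0.06},{"tx":0,"ty":0,"tz":-0.004,"yaw":0,"claw":0.06},{"tx":0,"ty":0,"tz":-0.008,"yaw":0,"claw":0.06}]'
python3 -m inch '[{"tx":0,"ty":0,"tz":-0.015,"yaw":0,"claw":0.06},{"tx":0,"ty":0,"tz":-0.02,"yaw":0,"claw":0.06},{"tx":0,"ty":0,"tz":-0.03,"yaw":0,"claw":0.06},{"tx":0,"ty":0,"tz":-0.03,"yaw":0,"claw":0.06},{"tx":0,"ty":0,"tz":-0.03,"yaw":0,"claw":0.06},{"tx":0,"ty":0,"tz":-0.01,"yaw":0,"claw":0.06},{"tx":0,"ty":0,"tz":0,"yaw":0,"claw":0.06},{"tx":0,"ty":0,"tz":0,"yaw":0,"claw":0.06}]'
python3 - <<'E'
from h import *
c=snap('wrist'); save(c,'w5.png'); P=cloud(c); hsv=cv2.cvtColor(c['pixels'],cv2.COLOR_RGB2HSV)
a=np.radians(-11.5); X=np.array([np.cos(a),np.sin(a)]);Y=np.array([-X[1],X[0]])
d=P[...,:2]-np.array([.507,.2493]); x=d@X; y=d@Y
for n,m in (('handle',(abs(y)<.008)&(x>-.08)&(x<.0)),('blade',(abs(y)<.03)&(x>.04)&(x<.08)),('trayR',(y<-.045)&(y>-.058)&(abs(x)<.1)),('trayL',(y>.045)&(y<.06)&(abs(x)<.1))):
    q=P[m]; print(n,len(q),np.nanmedian(q[:,2]).round(4) if len(q) else '',np.polyfit(x[m],P[m][:,2],1).round(4) if len(q)>50 else '')
m=(P[...,2]>.03)&(P[...,2]<.045)&(abs(y)<.03)&(abs(x)<.12); print('handle top y,x',np.nanpercentile(y[m],[2,98]),np.nanpercentile(x[m],[1,99]),np.polyfit(x[m],y[m],1))
E
```

```text
clock: 11.5
tcp_pos: [0.5055, 0.2505, 0.0365]
tcp_rot: [0.1, 0.995, -0.0, -0.0]
force: [-0.7, -0.0, -0.3]
finger_gap: 0.703
gripper_force: 0.0
clock: 12.5
tcp_pos: [0.5049, 0.2503, 0.1699]
tcp_rot: [0.1, 0.995, -0.0, -0.001]
force: [-0.4, 0.2, -0.9]
finger_gap: 0.705
gripper_force: 0.0
handle 5751 0.0389 [3.0813 0.2208]
blade 3989 0.0259 [0.001  0.0258]
trayR 14263 0.2288 [0.0849 0.1595]
trayL 16028 0.2289 [0.0648 0.1574]
handle top y,x [-0.01209093  0.01273518] [-0.08562663  0.02490865] [-0.00167989  0.00028674]
```

View pics/w5.png

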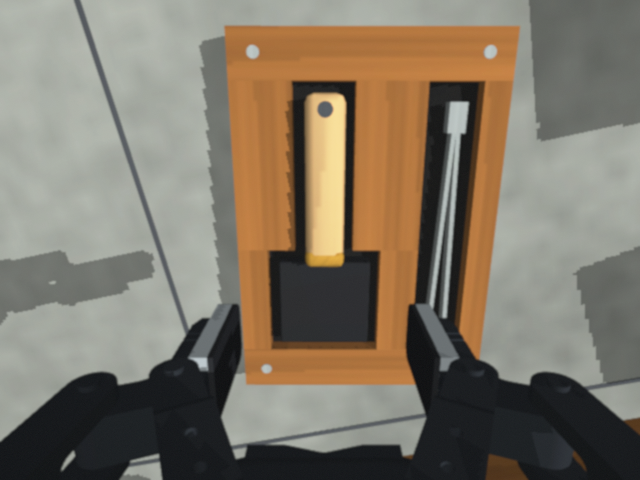

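The paddle is seated: the blade at (325,302) is in the pocket and the handle at (325,180) is in the slot with clearance all round. The blade top reads 25.9 mm against 26 expected and is level, and the paddle is under 2 mm off centre. The gripper is clear.

```bash
python3 -c "
from plant import r
print(r.finish_job())"
```

```text
the job is handed in; nothing more can be done
None
```

The square-bladed paddle lies flat in its cutout and released, the round paddle was left alone, and the job was handed in at about 12.6 s; no verdict was returned.

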